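# Open the sprung lid of the lens tester

### The job

Get the lens tester with the round window in its lid ready to take a lens: press down the release tab on its front so that the lid springs up, then gently push the lid back with the fingertips until it is fully open, leaning back past upright against its stop, and leave it so. Leave the other tester, the one with the long straight window, shut, and do not press its tab; do not pick up or shift any of the things lying about.

Things in the scene. Friction and masses are not known exactly. Their poses are not given: they have to be found in the camera images.
- round_tester: The tester to open: grey box 120 wide (y), 130 deep (x), 50 high, fixed to the worktop, lid on top with a round window 66 across. Origin: centre of its underside, on the worktop; x points from the tab at the front to the hinge at the back, y to its left, z up. The top of the shut lid is at z 60. A foot 10 high and 52 wide reaches forward to x -124 under the tab
- round_pad (a point): Pressing point on top of this tester's release tab, moves with it; with the tab up it is at x -109, y 0, z 50 of the tester. The tab is white; its paddle is 36 wide (y), reaches from x -120 to -78, and pivots at x -78, z 45. A hook on it stands up over the lid's lip, from x -82 to -70, up to z 63. Room below the paddle: 35
- round_tab (a joint): Tab angle in rad: 0 up, 0.34 pressed to its stop (the pressing point is then 10 mm lower). A spring returns it; it takes about 1 to 2 N at the pressing point to start and 5 N to reach the stop. The lid is let go between 0.15 and 0.25
- round_hinge (a point): Middle of the lid's hinge axis (parallel to the tester's y), at x 62, y 0, z 54 of the tester
- round_lip (a point): Foremost point of the lid's lip (34 wide, 5 thick, stands 9 out of the middle of the lid's front edge), 135.5 mm from the hinge axis; moves with the lid. With the lid shut it is at x -73.5, y 0, z 54.5 of the tester. The lid is 120 wide and 8 thick
- round_lid (a joint): Lid angle in rad: 0 shut, 1.57 upright, 1.8 fully open at its stop. Shut, it is held by the tab's hook. Let go, its spring lifts it to about 0.77 within about a second, where it stops; from there the stiff hinge holds it wherever it is pushed (under 2 N at the lip)
- slot_tester: The other tester, to be left shut: the same box, size and axes, fixed to the worktop, but the window in its lid is a long straight slot, 84 by 30, along y
- slot_lid (a joint): Lid angle of the other tester, 0 shut; must stay shut
- slot_tab (a joint): Tab angle of the other tester, 0 up; must not be pressed
- driver: Loose thin screwdriver, 110 long, 9 high, lying beside the round-window tester; origin at its middle, on the worktop
- marker: Loose white marker pen, 130 long, 12 high, lying on the worktop beside the other tester; origin at its middle
- lens: Loose clear round lens blank, 64 across, 9 high, lying on the worktop; origin at the middle of its underside
- glue: Loose small glue bottle, 27 across, 66 high, standing on the worktop; origin at the middle of its underside
- loupe: Loose black eye loupe, 37 across, 34 high, standing on the worktop; origin at the middle of its underside

How it is judged:
By the outcome, as a careful person would: the job done as asked, in the order asked, and still so for the second after the job is handed in, with the robot touching nothing.
It also fails if it takes over 45 s, if anything falls off the work surface, if the arm or the gripper's body presses on something with over 40 N, if the wrist force passes 120 N, or if a joint passes its speed limit or range.

### The arm

A 7-joint arm with a two-finger parallel gripper is mounted at the origin on a cart in front of the work surface, level with it; the furniture and walls round the work are solid. World frame = base frame: x ahead of the robot, y to its left, z up, the work surface at z = 0. Lengths are in mm, angles in rad, forces in N, time in s.
With the tool pointing down it reaches from about 400 to 850 mm from the base axis. Payload 4.4 kg.
Tool frame: the origin (TCP) lies on the mounting face of the last link; the fingertips stand 199 mm ahead of it and the grasp point (between the pads) lies 180 mm ahead of it; x points along the fingers, y is the direction in which the jaws open and shut, and the axes are right-handed (so a half turn about x gives the same grasp; the last joint's range is limited). The gripper opens to 94 mm and grips with 3 to 60 N. Pads are 16 mm wide; open, the fingers measure 119 mm over their backs; the gripper's body (75 mm by 177 mm) begins 78 mm behind the grasp point.
Start: joints at [-1.32, 0.628, 0.038, 1.517, -0.027, 0.996, -0.02], TCP at [202.474, 617.673, 404.678] pointing down, gripper open.
Joint ranges: [-3.06, 3.06], [-0.37, 2.12], [-1.25, 1.32], [0.18, 2.47], [-1.1, 4.24], [0.23, 1.98], [-2.94, 2.94]. Speed limits (rad/s): [2.57, 2.57, 3.14, 3.14, 3.14, 3.14, 3.14].

### API

Orientations are given as a rotation vector (axis times angle).
In Python, from cell import observe, read_camera, finish_job, recognise gives the robot as it stands. The module is installed in compiled form; this text tells all that it offers.
- The arm moves only by the tool jog_arm, never from a script. Its argument "moves" is a list that holds one entry, the list of rows, each a list of 7 numbers: the shift along the world's x, y, z in mm, then the turn, a rotation vector about the world's x, y, z in rad, then the gripper's target within -1 to 1 (shut at 1, half-way at 0, fully open at -1). A call has 1 to 20 rows; each row shifts and turns the commanded pose from where the row before left it; what a row does not reach is not made up. A row lasts 1/10 s, in which the tool goes at most 50 mm and 8.59 degrees, less where a joint would pass 70% of its speed; a pose out of reach is approached as far as the arm can. A call is refused whole if a number of a shift passes 50 or a number of a turn 0.15, either way. A call with a gripper value outside its range is refused whole. The fingers move at their own pace and stop on an object; the grip force is fixed at half the most. Time passes only in rows, so rows that do not move let the fingers close. It gives the time, the measured TCP pose, the force and the opening at its end, in the units of the state.
- observe(): the state, without advancing time (a new reading comes with each control period).
- read_camera(name): name is "scene" or "top"; returns a dict with "img" (384x512x3 uint8, red, green, blue), "z_map" (384x512 float32, mm along the optical axis (not along the pixel's ray), 0 where there is no reading), "mtx" (3x3 intrinsics, pixels), "world_to_cam" (4x4, takes a point from world to camera coordinates). Camera axes: x right, y up, looking along -z (the intrinsics and any distortion apply to the point x, -y, -z); pixel columns grow to the right and rows downward; lengths in mm; the calibration is good to about 2 mm. A picture is of the moment at which its call begins.
- finish_job(): hands the job in, once; it reports no verdict.
Trained networks look in a picture, given as the dict that the camera call returned (one of the last four; its "shot" number tells which), for a name from the list of things; names that differ only in an ending like _2 or _b are one class to them, and where a whole thing is asked for, a point or a joint stands for the part that bears it (a point fixed in the world has none). Each returns a list of dicts, best first, with "confidence" (0 to 1); they miss things now and then, are a little off and sometimes report something else, mostly with a low value. They report only what shows in the picture. A call takes as long as a camera call.
- recognise(query, picture): "point" ([x, y, z] in mm, in world coordinates, good to about 4 mm: the middle of the surface that is visible of it).
The state is a dict: "t": time; "joint_positions": joint angles; "joint_velocities": joint speeds; "joint_torque": joint torques, N m; "position": TCP position; "orientation": TCP orientation; "force": force on the tool from outside, world axes, zero at the start; "ft_torque": the same for the moment, N m; "gripper_width": finger opening in mm.
Only numpy, scipy, OpenCV 4.12 (cv2) and the standard library are available. Lean on these libraries where they do the work, as an engineer would, in place of code of your own. Each camera call takes 0.05 s, during which the arm holds its last target.

## Working session

There is one attempt and no reset: what is moved stays moved. The work goes in short steps, Python scripts to look and compute and a tool call to move; the robot and the scene stay as the last step left them, time stands still between calls to the robot, and variables do not carry over. Pictures are saved under pics/ and viewed, and the job is handed in when it is done.

Besides the shell and the picture viewer there is one more tool, called after "Request:" as name(argument=value, ...) on one line, values as JSON. jog_arm: Moves the arm, as the interface text tells. Its arguments: {"type":"object","properties":{"moves":{"type":"array"}},"required":["moves"]}

```bash
mkdir -p pics
python3 - <<'E'
from cell import *
import cv2,numpy as np
o=observe();print(o['t'],o['position'],o['orientation'],o['gripper_width'])
for c in ['scene','top']:
    p=read_camera(c);cv2.imwrite(f'pics/{c}0.png',cv2.cvtColor(p['img'],cv2.COLOR_RGB2BGR))
    np.savez(f'{c}0.npz',**{k:np.array(p[k]) for k in ['img','z_map','mtx','world_to_cam']})
    print(c,p.keys())
    for n in ['round_tester','slot_tester','round_pad','round_lip','driver','marker','lens','glue','loupe']:
        for r in recognise(n,p)[:3]: print(n,np.round(r['point']),r['confidence'])
E
```

```text
0.0 [202.37329776 617.39179815 403.79778366] [ 0.2471974   1.5567286  -0.25002638] 94.08329967527959
scene dict_keys(['img', 'z_map', 'mtx', 'world_to_cam', 'shot'])
round_tester [ 495. -312.   61.] 0.9
slot_tester [489. 169.  60.] 0.96
slot_tester [ 441. -287.   47.] 0.47
round_pad [ 436. -282.   43.] 0.51
round_lip [ 524. -311.   63.] 0.59
round_lip [433. 206.  47.] 0.56
driver [ 524. -310.   58.] 0.66
driver [ 501. -381.    7.] 0.41
driver [513. 175.  58.] 0.3
marker [ 474. -486.   23.] 0.39
lens [383. -53.   2.] 0.72
glue [668. -59.  29.] 0.58
loupe [ 472. -482.   19.] 0.8
top dict_keys(['img', 'z_map', 'mtx', 'world_to_cam', 'shot'])
round_tester [ 519. -290.   61.] 0.65
slot_tester [508. 187.  62.] 0.66
round_pad [ 432. -281.   52.] 0.72
round_lip [ 526. -300.   63.] 0.97
lens [386. -47.   5.] 0.69
lens [430. 213.  46.] 0.25
glue [666. -53.  36.] 0.59
loupe [ 475. -473.   28.] 0.48
loupe [ 433. -278.   53.] 0.46
loupe [428. 214.  50.] 0.44
```

View pics/scene0.png

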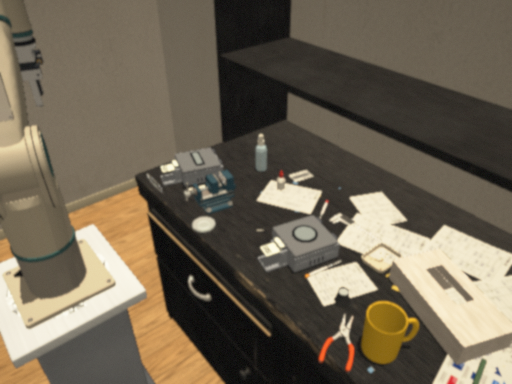

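View pics/top0.png

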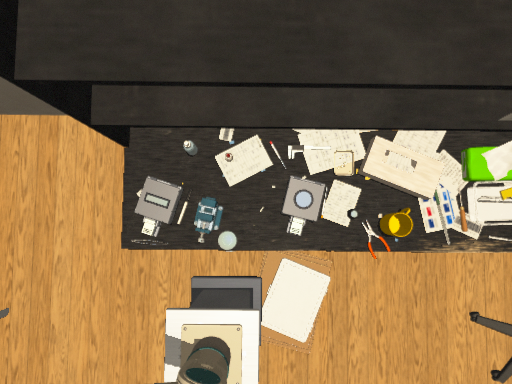

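```bash
cat > h.py <<'E'
import numpy as np
def cloud(p):
    K=p['mtx'];z=p['z_map'];v,u=np.mgrid[:z.shape[0],:z.shape[1]]
    X=(u-K[0,2])*z/K[0,0];Y=(v-K[1,2])*z/K[1,1]
    P=np.stack([X,-Y,-z,np.ones_like(z)],-1)@np.linalg.inv(p['world_to_cam']).T
    P=P[...,:3].copy();P[z==0]=np.nan;return P
E
python3 - <<'E'
from h import *;import cv2
for c in ['top','scene']:
    p=np.load(c+'0.npz');P=cloud(p);print(c,np.linalg.inv(p['world_to_cam'])[:3,3])
    for n,(cx,cy) in dict(round=(520,-300),slot=(510,187)).items():
        r=np.hypot(P[...,0]-cx,P[...,1]-cy)<170
        m=r&(P[...,2]>30)&(P[...,2]<75)
        m2=m&(P[...,2]>54)&(P[...,2]<68)
        print(n,m2.sum(),np.nanmedian(P[m2],0),cv2.minAreaRect(P[m2][:,:2].astype(np.float32)))
        if n=='round' and c=='top':
            for q,w in zip(P[m],p['img'][m]):
                if q[0]<470: print(np.round(q),w)
    if c=='top':
        im=cv2.cvtColor(p['img'],cv2.COLOR_RGB2BGR)[150:270,250:400];cv2.imwrite('pics/crop_top.png',cv2.resize(im,None,fx=5,fy=5,interpolation=2))
    else:
        im=cv2.cvtColor(p['img'],cv2.COLOR_RGB2BGR)[190:310,240:390];cv2.imwrite('pics/crop_sc.png',cv2.resize(im,None,fx=5,fy=5,interpolation=2))
E
```

```text
top [ 451.95171554 -142.73319664 1354.94068358]
round 1386 [ 524.52556768 -298.30483501   60.0536449 ] ((522.7432861328125, -300.1900329589844), (119.84561157226562, 148.66427612304688), 76.86116027832031)
[ 467. -261.   31.] [62 58 58]
[ 467. -263.   51.] [209 201 190]
[ 467. -266.   52.] [155 148 140]
[ 467. -272.   59.] [209 203 180]
[ 467. -276.   55.] [204 195 175]
[ 467. -279.   58.] [186 175 160]
[ 467. -282.   57.] [164 155 143]
[ 467. -285.   59.] [145 137 127]
[ 467. -288.   62.] [140 133 123]
[ 467. -292.   56.] [147 137 128]
[ 467. -295.   63.] [162 153 140]
[ 467. -299.   59.] [177 168 153]
[ 467. -301.   63.] [180 171 157]
[ 467. -305.   62.] [177 167 154]
[ 468. -308.   61.] [181 172 157]
[ 468. -311.   63.] [183 175 160]
[ 468. -316.   56.] [186 175 162]
[ 468. -318.   60.] [184 174 160]
[ 468. -322.   60.] [184 174 158]
[ 468. -325.   60.] [184 174 160]
[ 468. -328.   61.] [184 172 158]
[ 468. -332.   59.] [184 172 158]
[ 468. -335.   62.] [183 173 158]
[ 468. -338.   61.] [184 173 159]
[ 468. -342.   57.] [182 173 158]
[ 468. -344.   63.] [188 177 162]
[ 468. -349. 
[... 7755 characters left out ...]
48.] [247 249 232]
[ 414. -283.   50.] [249 251 242]
[ 414. -287.   49.] [252 253 239]
[ 414. -290.   49.] [252 253 241]
[ 411. -286.   51.] [218 213 181]
[ 411. -290.   51.] [242 242 224]
slot 1410 [515.21622176 187.01010104  59.95586091] ((483.6639404296875, 138.8220977783203), (230.1391143798828, 176.11634826660156), 72.25213623046875)
scene [ -88.77808514 -880.92485597  785.26256154]
round 1688 [ 519.27839733 -307.97766028   59.73421748] ((521.0457153320312, -304.40289306640625), (121.9984130859375, 148.31698608398438), 76.41499328613281)
slot 838 [509.93094544 177.47344439  59.1403667 ] ((498.1205139160156, 135.34872436523438), (233.13388061523438, 148.4319610595703), 72.95101165771484)
```

View pics/crop_top.png

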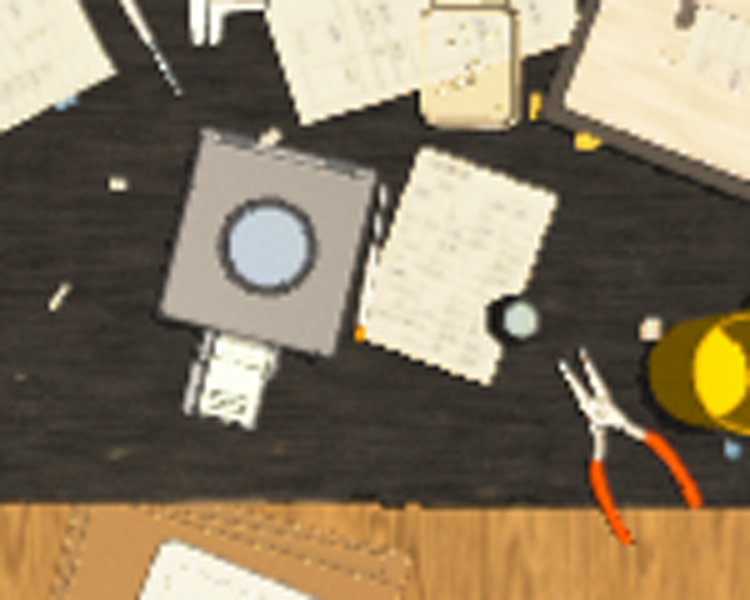

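View pics/crop_sc.png

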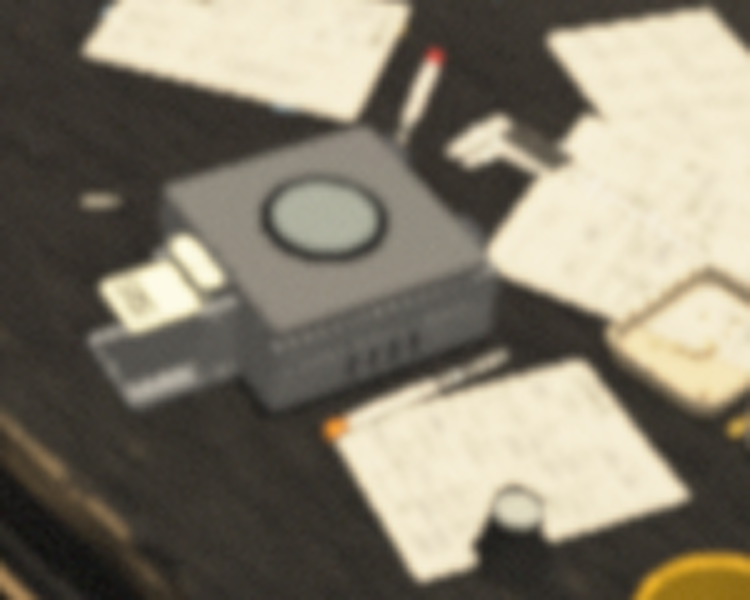

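Run:
```python
from h import *;import cv2
from scipy.spatial.transform import Rotation as R
from cell import observe
o=observe();M=R.from_rotvec(o['orientation']).as_matrix();print(M.round(3));print(o['t'],o['force'])
p=np.load('top0.npz');P=cloud(p);I=p['img']
# precise lid fit: edges
yaws=[]
m=(np.hypot(P[...,0]-530,P[...,1]+304)<110)&(P[...,2]>50)&(P[...,2]<70)
for yaw in np.radians(np.arange(-17,-9,1)):
    x=np.array([np.cos(yaw),np.sin(yaw)]);y=np.array([-x[1],x[0]])
    Q=P[m][:,:2]; a=Q@x;b=Q@y
    body=a>(530*x[0]-304*x[1])-55
    print(round(np.degrees(yaw)),np.percentile(a,[.3,99.7]).round(1),np.percentile(b[body],[.5,99.5]).round(1),np.ptp(np.percentile(b[body],[.5,99.5])).round(1))
for c in ['top','scene']:
    p=np.load(c+'0.npz');P=cloud(p)
    for lo,hi in [(75,200),(200,400),(400,700),(700,1200)]:
        m=(P[...,2]>lo)&(P[...,2]<hi)&(abs(P[...,1]+200)<500)&(P[...,0]>350)
        if m.sum(): print(c,lo,m.sum(),np.percentile(P[m],[0,2,50,100],axis=0).round())
```

```text
[[-0.     0.312  0.95 ]
 [ 0.     0.95  -0.312]
 [-1.    -0.    -0.   ]]
1.0 [-0.02666121 -0.25065308  0.32795777]
-17 [489.9 662.5] [-193.7  -73.1] 120.7
-16 [487.4 659.5] [-203.6  -84.1] 119.5
-15 [484.7 656.1] [-213.3  -94.7] 118.6
-14 [481.8 653.6] [-224.  -105.3] 118.7
-13 [478.9 650.6] [-234.5 -115.4] 119.1
-12 [475.9 647.4] [-244.8 -125.4] 119.4
-11 [472.8 644.6] [-255.6 -135.3] 120.3
-10 [469.5 641.6] [-266.3 -144.8] 121.5
top 75 580 [[ 384. -648.   75.]
 [ 409. -645.   76.]
 [ 477.    6.   90.]
 [ 741.  300.  132.]]
top 200 15473 [[ 703. -700.  204.]
 [ 704. -679.  315.]
 [ 756. -198.  329.]
 [ 814.  300.  365.]]
top 400 43135 [[ 703. -621.  412.]
 [ 705. -595.  645.]
 [ 778. -163.  659.]
 [ 868.  300.  681.]]
scene 75 4922 [[ 382. -653.   75.]
 [ 410. -648.   76.]
 [1016. -175.   95.]
 [1029.  300.  200.]]
scene 200 24614 [[ 700. -661.  200.]
 [ 704. -615.  306.]
 [ 859. -258.  329.]
 [1028.  300.  400.]]
scene 400 11352 [[ 704. -481.  400.]
 [ 756. -452.  402.]
 [1020. -227.  460.]
 [1028.  300.  566.]]
```

Request:
jog_arm(moves=[[[40,-36,0,0,0,0.008,1],[40,-36,0,0,0,0.008,1],[40,-36,0,0,0,0.008,1],[40,-36,0,0,0,0.008,1],[40,-36,0,0,0,0.008,1],[16,-40,0,0,0,0.008,1],[16,-40,0,0,0,0.008,1],[16,-40,0,0,0,0.008,1],[16,-40,0,0,0,0.008,1],[16,-40,0,0,0,0.006,1],[8,-40,0,0,0,0,1],[8,-40,0,0,0,0,1],[8,-40,0,0,0,0,1],[8,-40,0,0,0,0,1],[8,-40,0,0,0,0,1],[0,0,0,0,0,0,1]]])

```text
t: 2.6
position: [509.1, 44.1, 405.0]
orientation: [0.192, 1.56, -0.198]
force: [-1.5, 0.8, 0.6]
gripper_width: 0.5
```

Request:
jog_arm(moves=[[[-8.5,-32,0,0,0,0,1],[-8.5,-32,0,0,0,0,1],[-8.5,-32,0,0,0,0,1],[-8.5,-32,0,0,0,0,1],[-8.5,-32,0,0,0,0,1],[-8.5,-32,0,0,0,0,1],[-8.5,-32,0,0,0,0,1],[-8.5,-32,0,0,0,0,1],[-8.5,-32,0,0,0,0,1],[-8.5,-32,0,0,0,0,1],[0,0,-35,0,0,0,1],[0,0,-35,0,0,0,1],[0,0,-35,0,0,0,1],[0,0,-20,0,0,0,1],[0,0,0,0,0,0,1],[0,0,0,0,0,0,1]]])

```text
t: 4.2
position: [423.7, -269.4, 280.0]
orientation: [0.187, 1.563, -0.187]
force: [-0.3, -0.3, -0.6]
gripper_width: 0.4
```

Run:
```python
from cell import *
from h import *
import cv2
from scipy.spatial.transform import Rotation as R
o=observe();print(o['t'],o['position'],o['force'],R.from_rotvec(o['orientation']).as_matrix().round(3))
p=read_camera('scene')
im=cv2.cvtColor(p['img'],cv2.COLOR_RGB2BGR);cv2.imwrite('pics/sc1.png',cv2.resize(im[140:310,190:390],None,fx=3.5,fy=3.5,interpolation=2))
```

```text
4.2 [ 423.73907958 -269.37532621  279.96641298] [-0.26784042 -0.34108229 -0.56952756] [[ 0.     0.236  0.972]
 [ 0.     0.972 -0.236]
 [-1.     0.     0.   ]]
```

View pics/sc1.png

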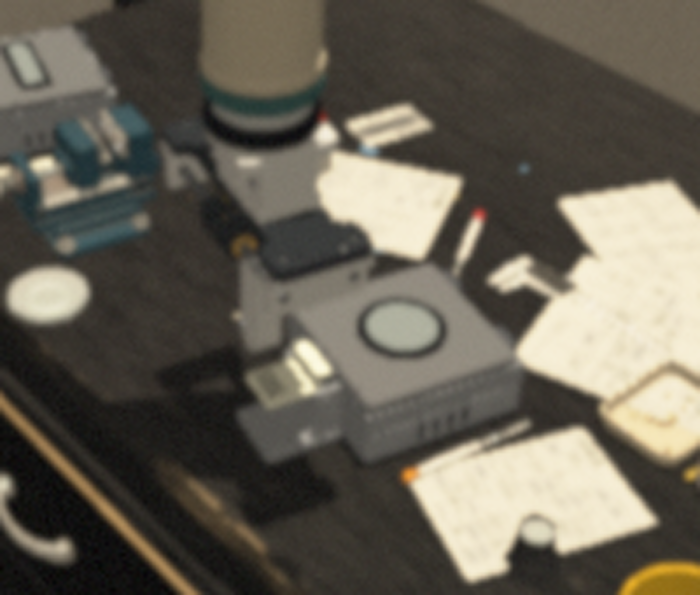

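Request:
jog_arm(moves=[[[0,-7.5,0,0,0,0,1],[0,0,-12,0,0,0,1],[0,0,-12,0,0,0,1],[0,0,-3,0,0,0,1],[0,0,-3,0,0,0,1],[0,0,-3,0,0,0,1],[0,0,0,0,0,0,1]]])

```text
t: 4.95
position: [422.9, -276.8, 246.3]
orientation: [0.188, 1.564, -0.187]
force: [-1.1, 1.5, 1.8]
gripper_width: 0.8
```

Request:
jog_arm(moves=[[[0,0,-2,0,0,0,1],[0,0,-2,0,0,0,1],[0,0,-2,0,0,0,1],[0,0,0,0,0,0,1]]])

```text
t: 5.35
position: [423.1, -276.9, 240.6]
orientation: [0.188, 1.563, -0.187]
force: [-3.7, 1.6, 5.1]
gripper_width: 0.3
```

Run:
```python
from cell import *
import cv2
p=read_camera('scene')
im=cv2.cvtColor(p['img'],cv2.COLOR_RGB2BGR);cv2.imwrite('pics/sc2.png',cv2.resize(im[140:310,190:390],None,fx=3.5,fy=3.5,interpolation=2))
```

```text
(no output)
```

View pics/sc2.png

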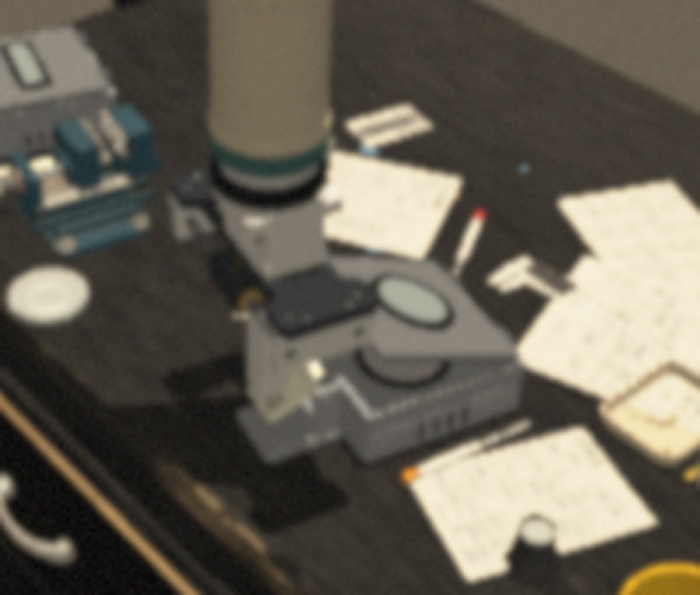

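Request:
jog_arm(moves=[[[0,0,0,0,0,0,1],[0,0,0,0,0,0,1],[0,0,0,0,0,0,1],[0,0,0,0,0,0,1],[0,0,0,0,0,0,1],[0,0,4,0,0,0,1],[0,0,6,0,0,0,1],[0,0,10,0,0,0,1],[-5,1,20,0,0,0,1],[-5,1,25,0,0,0,1],[0,0,25,0,0,0,1],[0,0,25,0,0,0,1],[0,0,0,0,0,0,1],[0,0,0,0,0,0,1]]])

```text
t: 6.8
position: [413.9, -275.3, 356.6]
orientation: [0.186, 1.559, -0.188]
force: [-0.0, 0.4, -0.2]
gripper_width: 0.2
```

```bash
cat > lid.py <<'E'
from cell import *
from h import *
import cv2,sys
n=sys.argv[1]
o=observe();print(o['t'],o['position'],o['force'])
x=np.array([.9715,-.2368]);y=np.array([.2368,.9715]);O=np.array([530,-303])
for c in ['scene','top']:
    p=read_camera(c);P=cloud(p)
    im=cv2.cvtColor(p['img'],cv2.COLOR_RGB2BGR)
    im=im[110:310,190:390] if c=='scene' else im[130:270,230:390]
    cv2.imwrite(f'pics/{c}{n}.png',cv2.resize(im,None,fx=3,fy=3,interpolation=2))
    a=(P[...,:2]-O)@x;b=(P[...,:2]-O)@y;z=P[...,2]
    for s in [(-59,-30),(30,59)]:
        m=(b>s[0])&(b<s[1])&(a>-75)&(a<130)&(z>68)&(z<200)
        if m.sum()>20:
            A=a[m]-62;Z=z[m]-54
            print(c,s,m.sum(),'ext',np.percentile(a[m],[1,99]).round(),np.percentile(z[m],[1,99]).round(),'ang',np.median(np.arctan2(Z,-A)).round(3), [r['point'] for r in recognise('round_lip',p)[:1]])
E
python3 lid.py 3
```

```text
6.8 [ 413.86475203 -275.30557217  356.56494173] [-0.04878155  0.43424716 -0.23905933]
scene (-59, -30) 139 ext [-30.  53.] [ 70. 143.] ang 0.818 [[531.8, -322.9, 119.4]]
scene (30, 59) 73 ext [-31.  52.] [ 71. 143.] ang 0.811 [[531.8, -322.9, 119.4]]
top (-59, -30) 214 ext [-30.  55.] [ 69. 145.] ang 0.824 [[539.3, -305.6, 115.5]]
top (30, 59) 217 ext [-30.  54.] [ 69. 144.] ang 0.823 [[539.3, -305.6, 115.5]]
```

View pics/scene3.png

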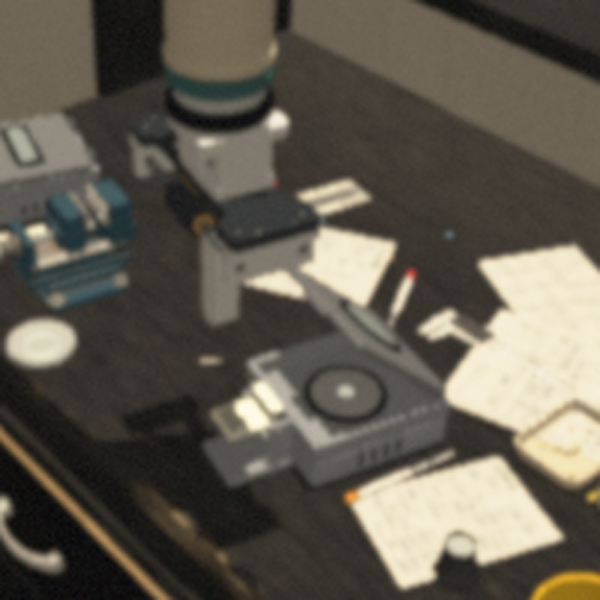

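Request:
jog_arm(moves=[[[0,0,-14,0,0,0,1],[0,0,-13,0,0,0,1],[14.6,-3.5,0,0,0,0,1],[14.6,-3.6,0,0,0,0,1],[14.6,-3.5,0,0,0,0,1],[14.6,-3.6,0,0,0,0,1],[7.8,-1.9,0,0,0,0,1],[7.8,-1.9,0,0,0,0,1],[7.8,-1.9,0,0,0,0,1],[7.8,-1.9,2,0,0,0,1],[7.8,-1.9,3,0,0,0,1],[7.8,-1.9,3,0,0,0,1],[7.8,-1.9,4,0,0,0,1],[7.8,-1.9,4,0,0,0,1],[7.8,-1.9,4,0,0,0,1],[7.8,-1.9,3,0,0,0,1],[7.8,-1.9,3,0,0,0,1],[7.8,-1.9,2,0,0,0,1],[0,0,0,0,0,0,1]]])

```text
t: 9.0
position: [566.5, -312.2, 356.9]
orientation: [0.187, 1.561, -0.187]
force: [-0.2, 0.5, 0.2]
gripper_width: 0.7
```

```bash
python3 lid.py 4
```

```text
9.0 [ 566.52320629 -312.15738101  356.88576587] [-0.23894079  0.53795773  0.22330453]
scene (-59, -30) 270 ext [48. 60.] [ 70. 180.] ang 1.465 [[582.4, -332.8, 113.9]]
scene (30, 59) 132 ext [48. 59.] [ 70. 179.] ang 1.458 [[582.4, -332.8, 113.9]]
top (30, 59) 25 ext [48. 58.] [ 76. 183.] ang 1.476 []
```

View pics/scene4.png

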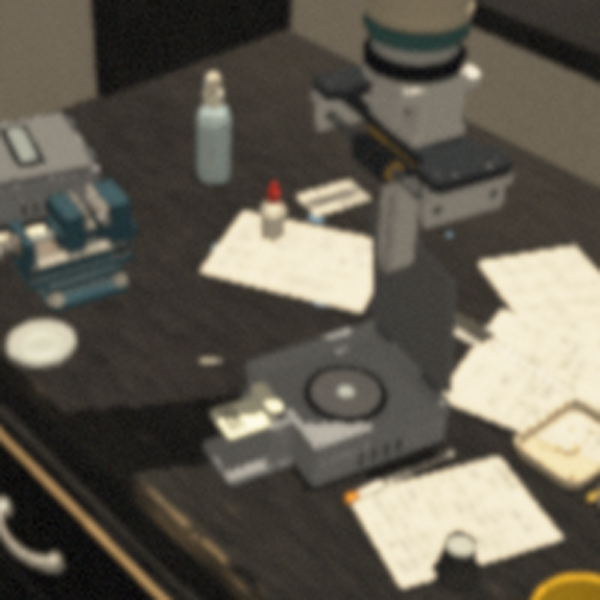

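Request:
jog_arm(moves=[[[3.9,-0.9,0,0,0,0,1],[3.9,-1,0,0,0,0,1],[3.9,-0.9,0,0,0,0,1],[3.9,-1,0,0,0,0,1],[3.9,-0.9,0,0,0,0,1],[3.9,-1,0,0,0,0,1],[3.9,-0.9,0,0,0,0,1],[3.9,-1,0,0,0,0,1],[2,-0.5,0,0,0,0,1],[0,0,0,0,0,0,1]]])

```text
t: 10.25
position: [598.9, -320.2, 356.6]
orientation: [0.187, 1.562, -0.187]
force: [-0.6, 0.0, -0.1]
gripper_width: 0.4
```

```bash
python3 lid.py 5
```

```text
10.25 [ 598.85808147 -320.17480639  356.58152283] [-0.56608494  0.02049824 -0.14641442]
scene (-59, -30) 369 ext [63. 90.] [ 69. 177.] ang 1.752 [[603.5, -333.9, 117.1]]
scene (30, 59) 244 ext [63. 86.] [ 69. 176.] ang 1.744 [[603.5, -333.9, 117.1]]
top (30, 59) 50 ext [63. 90.] [ 70. 181.] ang 1.743 [[518.3, 179.8, 60.9]]
```

Still a little short of the stop, so I'll push in small steps until the force rises.

Request:
jog_arm(moves=[[[2,-0.5,0,0,0,0,1],[2,-0.5,0,0,0,0,1],[2,-0.5,0,0,0,0,1],[0,0,0,0,0,0,1]]])

```text
t: 10.9
position: [604.4, -321.7, 356.4]
orientation: [0.188, 1.564, -0.187]
force: [-1.6, 0.2, 0.9]
gripper_width: 0.9
```

Request:
jog_arm(moves=[[[1.5,-0.4,0,0,0,0,1],[1.5,-0.4,0,0,0,0,1],[0,0,0,0,0,0,1]]])

```text
t: 11.2
position: [606.4, -322.3, 356.1]
orientation: [0.189, 1.567, -0.187]
force: [-5.1, 1.0, 1.3]
gripper_width: 0.3
```

Request:
jog_arm(moves=[[[1.5,-0.4,0,0,0,0,1],[0,0,0,0,0,0,1]]])

```text
t: 11.4
position: [607.4, -322.6, 355.9]
orientation: [0.189, 1.569, -0.187]
force: [-8.5, 2.4, 2.8]
gripper_width: 0.3
```

```bash
python3 lid.py 6
```

```text
11.4 [ 607.37237974 -322.57234437  355.93767465] [-8.45047754  2.37868802  2.83912043]
scene (-59, -30) 386 ext [64. 97.] [ 69. 175.] ang 1.817 [[605.2, -334.0, 115.2]]
scene (30, 59) 261 ext [65. 93.] [ 70. 175.] ang 1.81 [[605.2, -334.0, 115.2]]
top (30, 59) 74 ext [64. 98.] [ 70. 180.] ang 1.793 [[608.2, -285.3, 102.0]]
```

The force climbs steeply against the stop and the lid measures about 1.8 rad. Now I'll back off.

Request:
jog_arm(moves=[[[-3,0.7,0,0,0,0,1],[-5,1.2,0,0,0,0,1],[-10,2.4,0,0,0,0,1],[-20,5,0,0,0,0,1],[-30,7,0,0,0,0,1],[-30,7,5,0,0,0,1],[-30,7,20,0,0,0,1],[-20,5,20,0,0,0,1],[0,0,0,0,0,0,1],[0,0,0,0,0,0,1],[0,0,0,0,0,0,1]]])

```text
t: 12.75
position: [462.2, -287.5, 401.2]
orientation: [0.187, 1.561, -0.187]
force: [0.4, -0.5, -0.4]
gripper_width: 0.2
```

```bash
python3 lid.py 7
python3 - <<'E'
from cell import *
import numpy as np
p=read_camera('top')
for n in ['slot_tester','driver','lens','glue','loupe','marker']: print(n,[(np.round(r['point']),r['confidence']) for r in recognise(n,p)[:2]])
E
```

```text
12.75 [ 462.19402971 -287.53479106  401.19352182] [ 0.38599909 -0.5196896  -0.36812492]
scene (-59, -30) 377 ext [65. 96.] [ 69. 177.] ang 1.799 [[604.7, -327.2, 124.4]]
scene (30, 59) 279 ext [64. 94.] [ 70. 176.] ang 1.793 [[604.7, -327.2, 124.4]]
top (-59, -30) 132 ext [64. 96.] [ 72. 179.] ang 1.786 [[604.4, -317.4, 133.8]]
top (30, 59) 139 ext [64. 95.] [ 71. 179.] ang 1.783 [[604.4, -317.4, 133.8]]
slot_tester [(array([508., 188.,  58.]), 0.73), (array([ 580., -298.,   50.]), 0.62)]
driver [(array([388., -49.,   6.]), 0.22)]
lens [(array([386., -50.,   6.]), 0.5)]
glue [(array([ 583., -295.,   47.]), 0.18)]
loupe []
marker [(array([499., 101.,  11.]), 0.5)]
```

View pics/scene7.png

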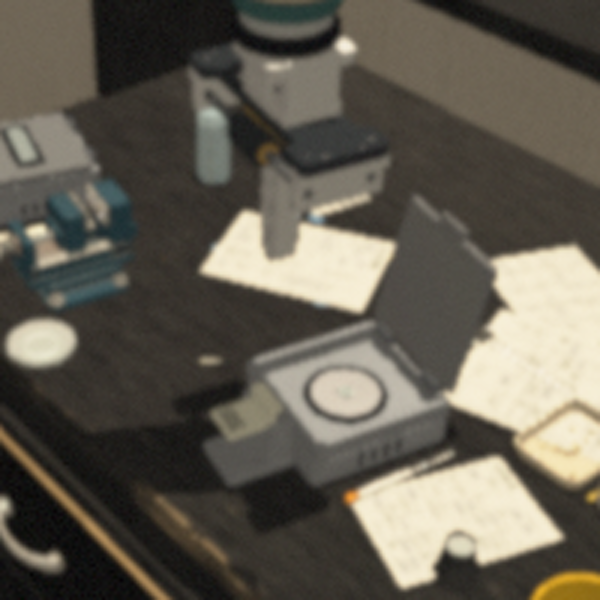

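View pics/top7.png

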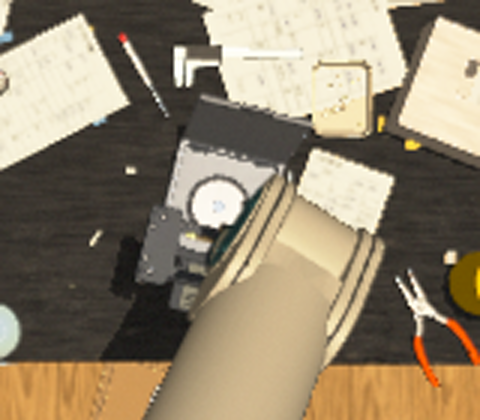

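```bash
python3 -c "
from cell import *
print(finish_job())"
```

```text
the job is handed in; nothing more can be done
None
```

The round-window tester is open: its lid is leaning back past upright against its stop. I handed the job in at about 13 s on the robot's clock.

I pressed its tab with the closed fingertips (about 5 N) and the lid sprang up to about 0.8 rad. After backing off and rising, I pushed the lip back slowly until the force climbed to about 9 N against the stop. Then I backed the arm clear.

**Last checks**
- **Lid:** with the arm clear, it measured 1.78–1.80 rad in both cameras. While I was pressing it measured 1.79–1.82. I put that small difference down to measurement noise and slight give in the stop.
- **Contact:** the wrist force was back to about zero, so the robot was touching nothing.
- **Other tester:** it looked shut, with its lid still at about z 60, and I never went near its tab.
- **Loose things:** the lens was found where it started, and the screwdriver and loupe looked unmoved in the picture. The marker was found beside the other tester, but I had no reliable starting position to compare it with.

The networks missed some things in the last top view: the arm hid the loupe, and they gave only low-confidence false hits for the screwdriver and glue bottle. I did not check the glue bottle again after the arm backed off. It was visible and upright in a picture taken during the lid push.

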